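# Hold a deburred pipe up to the blow-off nozzle

### The job

Blow the chips out of the freshly deburred pipe: first turn the ball valve's lever to half open (45 degrees) while the pipe still lies in its V-blocks, then grip the pipe, lift it clear of the V-blocks and hold it level and steady in the air in front of the nozzle, in line with it, so that the jet goes straight through the middle of the bore, with the pipe's end about 3 cm from the nozzle tip. Finish while still holding the pipe there: do not put it down or let it go, leave the valve half open, and do not knock the nozzle out of place or push about the file, the spanner and the square tube offcut lying nearby.

Things in the scene. Friction and masses are not known exactly. Their poses are not given: they have to be found in the camera images.
- valve_lever (a joint): lever of the ball valve, rad: 0 is shut (lever square to the pipe line), 1.571 fully open (lever in line with the pipe line), 0.785 is half open. It grows anticlockwise seen from above, about a vertical axis, turns with light friction (0.2 N m) and stays where it is left. It starts nearly shut.
- lever_grip (a point): middle of the lever's black grip sleeve, 80 mm out from the turning axis. The sleeve is 70 mm long (45 to 115 mm from the axis), 20 mm wide, 14 mm thick, level, its middle 95 mm above the bench. The point turns with the lever: its x axis points along the lever to the turning axis, z up.
- lever_axis (a point): point on the lever's vertical turning axis, at the lever's height (95 mm above the bench), over the brass valve body. The valve sits in a steel pipe bridge 200 mm long, 22 mm thick, its axis 50 mm above the bench. This point turns with the lever, its axes as those of lever_grip.
- pipe_mid (a point): middle of the plain round steel pipe, on its axis: 42 mm outer diameter, 36 mm bore, 160 mm long, about 0.3 to 0.55 kg. Its y axis runs along the pipe. At the start it lies level in two steel V-blocks (each 26 mm wide, 58 mm high above the bench, 52 mm either side of the middle of the cradle) with its axis 62 mm above the bench; between the blocks 78 mm of the pipe are free, with 52 mm of room below the axis down to the plate.
- pipe: the same pipe; its origin and axes are those of point pipe_mid.
- station: the fixed blow-off station: dark steel plate 110 x 300 mm, 10 mm thick, with the two V-blocks and, at its +y end, a 195 mm high post carrying the nozzle. Origin on the bench under the middle of the cradle; its y axis runs along the cradle towards the post (175 mm away), z up.
- nozzle_tip (a point): mouth of the brass blow-off nozzle (12 mm diameter), which is clamped on the post and points level along -y of this point, over the V-blocks and parallel to them; 110 mm along station +y from the middle of the cradle, 120 to 170 mm above the bench from start to start. Axes are those of the station: y points back into the nozzle, z up.
- file: flat file, 200 mm long, wooden handle, bystander lying behind the blow-off station; origin on its underside
- tube_offcut: short square steel tube, 40 x 40 mm and 55 mm high, standing near the valve, bystander; origin on its underside
- spanner: open-ended spanner 170 mm long lying near the valve, bystander; origin on its underside
There are look-alikes about, which are no part of the job. Leave any orange or turquoise look-alike of the pipe alone.

How it is judged:
By the outcome, as a careful person would: the job done as asked, in the order asked, and still so for the second after the job is handed in, while the arm keeps its last pose, push and grip.
It also fails if it takes over 45 s, if anything falls off the work surface, if the arm or the gripper's body presses on something with over 40 N, if the wrist force passes 120 N, or if a joint passes its speed limit or range.

### The arm

A 6-joint arm with a two-finger parallel gripper is mounted at the origin on the work surface. World frame = base frame: x ahead of the robot, y to its left, z up, the work surface at z = 0. Lengths are in mm, angles in rad, forces in N, time in s.
With the tool pointing down it reaches from about 350 to 775 mm from the base axis. Payload 5.5 kg.
Tool frame: the origin (TCP) lies midway between the tips of the shut fingers; the grasp point (between the pads) lies 19 mm behind it (grip_depth is the y of the grasp point in the tool frame, in mm); y points along the fingers, z is the direction in which the jaws open and shut, and the axes are right-handed (so a half turn about y gives the same grasp; the last joint's range is limited). The gripper opens to 85 mm and grips with 20 to 120 N. Pads are 22 mm wide; open, the fingers measure 114 mm over their backs; the gripper's body (76 mm by 85 mm) begins 54 mm behind the grasp point. The pads swing forward as they close: fully open they stand 13 mm farther back than shut.
Start: joints at [-1.263, 0.313, 0.046, 1.304, 0, 1.431], TCP at [248.967, -518.35, 231.323] pointing down, gripper open.
Joint ranges: [-2.76, 2.76], [-0.86, 1.69], [-1.03, 1.26], [-2.2, 2.34], [-1.47, 1.5], [-3.14, 3.14]. Speed limits (rad/s): [2.57, 2.57, 3.14, 3.14, 3.14, 3.14].

### API

Orientations are given as a unit quaternion [x, y, z, w].
In Python, from plant import * gives the robot as it stands. The module is installed in compiled form; this text tells all that it offers.
- The arm moves only by the shell command python3 -m creep 'ROWS' [FORCE]. ROWS is a JSON object of lists of equal length, an entry for each row: "turn": the turn, a rotation vector about the tool's x, y, z in rad, a list of three; "delta_pos": the shift along the tool's x, y, z in cm, a list of three; "gripper": the finger opening in cm, from 0 to 8.54. A call has 1 to 5 rows; each row shifts and turns the pose as measured when the row begins, along the tool's axes as they then stand; what a row does not reach is not made up. A row lasts 1/12 s, in which the tool goes at most 41.7 mm and 7.16 degrees, less where a joint would pass 70% of its speed; a pose out of reach is approached as far as the arm can. A call is refused whole if a number of a shift passes 4.17 or a number of a turn 0.125, either way. A call with a gripper value outside its range is refused whole. The fingers move at their own pace and stop on an object; FORCE is the grip in N (left out, the last holds). Time passes only in rows, so rows that do not move let the fingers close. It gives the time, the measured TCP pose, the force and the opening at its end, in the units of the state.
- get_state(): the state, without advancing time (a new reading comes with each control period).
- camera(name): name is "scene" or "top" or "wrist"; returns (picture, depth): 384x512x3 uint8, red, green, blue; 384x512 float32, mm along the optical axis (not along the pixel's ray), 0 where there is no reading.
- camera_model(name): a dict with "intrinsics" (3x3 intrinsics, pixels), "view" (4x4, takes a point from world to camera coordinates); the wrist camera has in their place "T_tool_cam" (4x4, takes a point from camera to tool coordinates, whose origin is the TCP and whose axes are the tool frame's). Camera axes: x right, y down, z forward; pixel columns grow to the right and rows downward; lengths in mm; the calibration is good to about 2 mm. A picture is of the moment at which its call begins: read the wrist's pose just before it. camera_model takes no time and is no camera call.
- hand_in(): hands the job in, once; it reports no verdict.
The state is a dict: "time_s": time; "q": joint angles; "qvel": joint speeds; "tau": joint torques, N m; "eef_pos": TCP position; "tcp_rot": TCP orientation; "wrist_force": force on the tool from outside, world axes, zero at the start; "torque": the same for the moment, N m; "grip_width": finger opening in mm.
Only numpy, scipy, OpenCV 4.12 (cv2) and the standard library are available. Lean on these libraries where they do the work, as an engineer would, in place of code of your own. Each camera call takes 0.05 s, during which the arm holds its last target.

## Working session

There is one attempt and no reset: what is moved stays moved. The work goes in short steps, Python scripts to look and compute and a shell command to move; the robot and the scene stay as the last step left them, time stands still between calls to the robot, and variables do not carry over. Pictures are saved under pics/ and viewed, and the job is handed in when it is done.

```bash
mkdir -p pics; ls; python3 - <<'E'
from plant import *
import cv2, numpy as np
print(get_state())
for n in ["scene","top","wrist"]:
    p,d=camera(n); cv2.imwrite(f"pics/{n}0.png",p[:,:,::-1]); np.save(f"pics/{n}0.npy",d); 
    print(n,camera_model(n))
E
```

```text
pics
{'time_s': 0.0, 'q': array([-1.26260776e+00,  3.14024380e-01,  4.49146938e-02,  1.30358890e+00,
       -1.58698910e-05,  1.43118384e+00]), 'qvel': array([ 0.00064279, -0.00060074, -0.00057476,  0.00051688,  0.00163416,
       -0.0024754 ]), 'tau': array([-1.04946305e-04, -4.80627966e+01,  2.98534119e+01,  1.94042333e-02,
       -1.10353049e-04, -1.85978593e-05]), 'eef_pos': array([ 248.7816284 , -517.79700843,  230.36894765]), 'tcp_rot': array([-0.15706422,  0.69012594, -0.68878656,  0.1569398 ]), 'wrist_force': array([-0.43657305,  0.95554341,  0.30703584]), 'torque': array([ 0.00726284,  0.0357636 , -0.03002152]), 'grip_width': 85.14064260401987}
scene {'intrinsics': array([[382.19030038,   0.        , 250.65728293],
       [  0.        , 382.19030038, 195.37326022],
       [  0.        ,   0.        ,   1.        ]]), 'view': array([[-1.42174473e-01,  9.89797402e-01,  9.35529672e-03,
         1.76339477e+01],
       [ 6.88726943e-01,  1.05708193e-01, -7.17273292e-01,
        -2.70083993e+02],
       [-7.10944173e-01, -9.55347076e-02, -6.96729146e-01,
         1.54732349e+03],
[... 443 characters left out ...]
    [ 9.28554019e-02,  1.46675573e-02, -9.95571563e-01,
         1.31441306e+03],
       [ 0.00000000e+00,  0.00000000e+00,  0.00000000e+00,
         1.00000000e+00]])}
wrist {'intrinsics': array([[269.4669967 ,   0.        , 254.10561343],
       [  0.        , 269.4669967 , 192.80225138],
       [  0.        ,   0.        ,   1.        ]]), 'T_tool_cam': array([[-7.36982316e-04,  9.49031203e-01,  3.15181270e-01,
        -8.21847433e+01],
       [-9.92445970e-04, -3.15181894e-01,  9.49030763e-01,
        -1.43633181e+02],
       [ 9.99999236e-01,  3.86618509e-04,  1.17414568e-03,
        -2.40319295e-01],
       [ 0.00000000e+00,  0.00000000e+00,  0.00000000e+00,
         1.00000000e+00]])}
```

View pics/scene0.png

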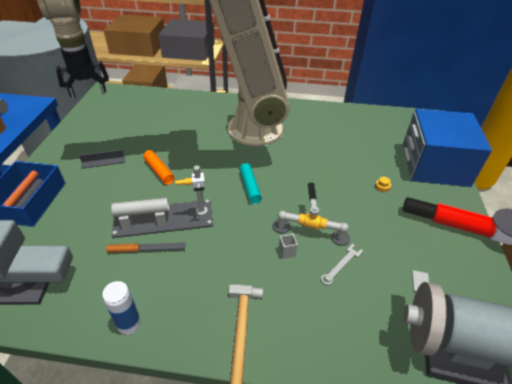

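View pics/top0.png

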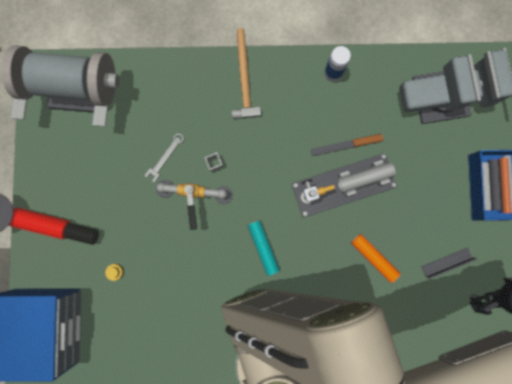

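View pics/wrist0.png

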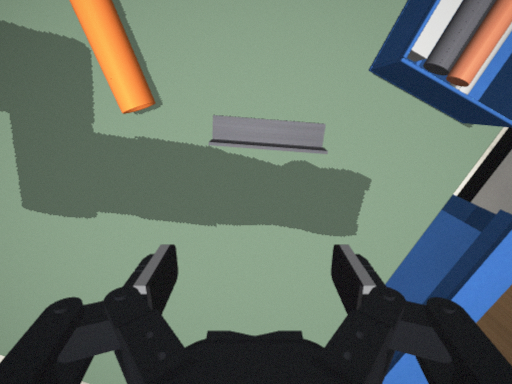

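Candidates for the pipe: grey tube in the V-blocks at top (365,178) / scene (140,208) is the described one. Orange (375,258) and turquoise (263,248) are look-alikes, and the bin tubes (490,185) and angle piece (447,263) are no part of the job. The lever is the black sleeve at top (193,217), scene (311,190). The nozzle is at top (325,190). Next come close crops and measurements.

```bash
cat > h.py <<'E'
import numpy as np, cv2
from plant import *
from scipy.spatial.transform import Rotation as R
def cloud(name,d,T=None):
    m=camera_model(name);K=m["intrinsics"]
    v,u=np.mgrid[:384,:512]
    P=np.stack([(u-K[0,2])/K[0,0]*d,(v-K[1,2])/K[1,1]*d,d],-1)
    if T is None: T=np.linalg.inv(m["view"])
    W=P@T[:3,:3].T+T[:3,3]; W[d<=0]=np.nan
    return W
def pose(s=None):
    s=s or get_state();T=np.eye(4);T[:3,:3]=R.from_quat(s["tcp_rot"]).as_matrix();T[:3,3]=s["eef_pos"];return T
def wristT(s=None): return pose(s)@camera_model("wrist")["T_tool_cam"]
def proj(name,p,T=None):
    m=camera_model(name);V=m["view"] if T is None else np.linalg.inv(T)
    q=np.atleast_2d(p)@V[:3,:3].T+V[:3,3];q=q@m["intrinsics"].T;return q[:,:2]/q[:,2:]
def ray(name,uv,z,T=None):
    m=camera_model(name);T=np.linalg.inv(m["view"]) if T is None else T
    d=np.c_[np.atleast_2d(uv),np.ones(len(np.atleast_2d(uv)))]@np.linalg.inv(m["intrinsics"]).T@T[:3,:3].T
    o=T[:3,3];return o+d*((z-o[2])/d[:,2])[:,None]
E
python3 - <<'E'
from h import *
for n,boxes in [("top",[(140,120,280,280),(285,140,405,225)]),("scene",[(255,160,375,290),(95,155,225,260)])]:
    p=cv2.imread(f"pics/{n}0.png")
    cs=[cv2.resize(p[b:d,a:c],(390,300),interpolation=cv2.INTER_CUBIC) for a,b,c,d in boxes]
    cv2.imwrite(f"pics/crop_{n}.png",np.hstack(cs))
    W=cloud(n,np.load(f"pics/{n}0.npy"))
    for px in ([(193,217),(191,190),(365,178),(310,194),(325,190),(263,248),(230,150)] if n=="top" else [(311,190),(140,208),(198,180),(184,181)]):
        print(n,px,W[px[1],px[0]].round(1),p[px[1],px[0]])
E
```

```text
top (193, 217) [435.2 223.4 104.1] [59 61 60]
top (191, 190) [511.6 230.5  98. ] [159 164 163]
top (365, 178) [ 542.9 -264.5   82. ] [176 179 179]
top (310, 194) [490.5 -95.7 190.6] [144 146 145]
top (325, 190) [ 504.  -140.5  149.9] [ 74 158 197]
top (263, 248) [345.   28.5  40.6] [172 177  37]
top (230, 150) [641.2 126.9   4.9] [ 99 120 100]
scene (311, 190) [439.5 226.6 101.3] [41 46 41]
scene (140, 208) [ 564.9 -264.5   75.4] [181 185 183]
scene (198, 180) [511.  -96.5 160.5] [243 240 238]
scene (184, 181) [ 511.6 -138.1  151.5] [ 56 209 245]
```

View pics/crop_top.png

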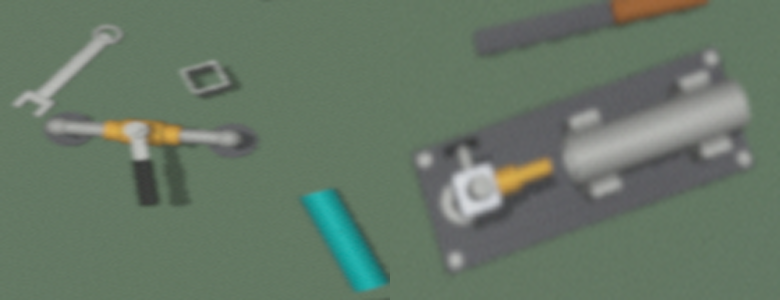

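View pics/crop_scene.png

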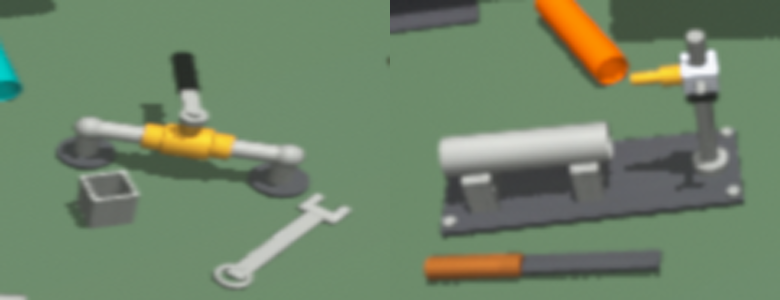

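The crops confirm the choices: the black sleeve on the brass valve, and the grey pipe in the V-blocks with the nozzle to its +y side. Now the fits.

```bash
python3 - <<'E'
from h import *
for n in ["top","scene"]:
    p=cv2.imread(f"pics/{n}0.png"); hsv=cv2.cvtColor(p,cv2.COLOR_BGR2HSV);W=cloud(n,np.load(f"pics/{n}0.npy"))
    X,Y,Z=W[...,0],W[...,1],W[...,2]; H,S,V=[hsv[...,i].astype(int) for i in range(3)]
    def line(m,lab,axisz=None):
        P=W[m];c=np.median(P,0);Q=P[np.abs(P-c).max(1)<150]
        xy=Q[:,:2].astype(np.float32);l=cv2.fitLine(xy,cv2.DIST_HUBER,0,.01,.01).ravel()
        t=(xy-l[2:])@l[:2];pe=(xy-l[2:])@np.array([-l[1],l[0]])
        print(n,lab,len(Q),"c",l[2:].round(1),"ang",np.degrees(np.arctan2(l[1],l[0])).round(1),"t",np.percentile(t,[1,99]).round(1),"perp",np.percentile(pe,[2,50,98]).round(1),"z",np.percentile(Q[:,2],[2,50,98]).round(1))
        vs,us=np.where(m);print("   px",us.min(),us.max(),vs.min(),vs.max()); return l
    reg=(X>380)&(X<620)
    line(reg&(Y>150)&(Y<300)&(V<90)&(Z>80),"sleeve")
    line(reg&(Y>80)&(Y<330)&(Z>40)&(Z<85)&(X>480),"bridge")
    line(reg&(Y>150)&(Y<330)&(S>120)&(H>15)&(H<35)&(Z>30),"valvebrass")
    line((X>440)&(X<650)&(Y>-380)&(Y<-170)&(S<60)&(V>110)&(Z>66),"pipe")
    line((X>440)&(X<600)&(Y>-230)&(Y<-80)&(S>120)&(H>12)&(H<35)&(Z>100),"nozzle")
    line((X>440)&(X<600)&(Y>-150)&(Y<-50)&(Z>170),"post")
E
```

```text
top sleeve 165 c [434.3 226.8] ang 6.7 t [-32.3  32.6] perp [-9.1 -0.   9.2] z [ 94.8 100.  104.3]
   px 188 196 206 229
top bridge 639 c [515.6 230.6] ang 84.5 t [-93.9  96.4] perp [-1.004e+02 -1.000e-01  1.750e+01] z [46.4 58.4 68.5]
   px 159 226 155 198
top valvebrass 178 c [513.2 233.4] ang 83.2 t [-33.5  41.6] perp [-16.6  -0.1  14.6] z [53.3 62.6 70.4]
   px 178 204 184 196
top pipe 735 c [ 548.4 -273. ] ang -72.9 t [-78.8  78.3] perp [-17.9   0.   18.7] z [69.1 78.7 85.2]
   px 339 395 162 190
top nozzle 85 c [ 506.6 -141.8] ang -70.3 t [-20.8  21.1] perp [-7.9  0.   8.9] z [143.7 150.2 157.5]
   px 318 333 185 194
top post 44 c [ 494.4 -102.2] ang -69.8 t [-7.8  9.1] perp [-7.8  0.   8.2] z [175.2 193.5 198. ]
   px 309 316 189 196
scene sleeve 104 c [440.4 227.8] ang 4.5 t [-32.3  30.8] perp [-9.2  0.  10. ] z [ 96.2 101.1 104.2]
   px 308 315 183 198
scene bridge 771 c [527.8 237.2] ang 84.5 t [-98.3  90.6] perp [-93.7   0.   17.2] z [41.1 57.9 74.4]
   px 278 344 211 248
scene valvebrass 327 c [528.8 236.7] ang 84.6 t [-37.2  39. ] perp [-8.9  0.  19.2] z [42.7 63.2 83.7]
   px 299 326 214 228
scene pipe 624 c [ 560.  -269.3] ang -72.8 t [-79.2  78.2] perp [-22.9   0.   10.9] z [66.7 79.4 85.1]
   px 111 167 198 214
scene nozzle 83 c [ 512.8 -138.9] ang -75.2 t [-20.9  24.5] perp [-9.8  0.   5.1] z [142.6 150.6 156.7]
   px 175 191 178 184
scene post 60 c [ 502.3 -100.9] ang -72.3 t [-8.8  8.2] perp [-11.8   0.    3.9] z [171.2 188.9 196.2]
   px 193 200 166 175
```

```bash
python3 - <<'E'
from h import *
T=pose();print(T.round(3))
print("az x,z",[np.degrees(np.arctan2(T[1,i],T[0,i])).round(1) for i in (0,2)])
# bridge ends & offsets via top rays
print(ray("top",[(160.8,187.2),(224.4,193.6)],61).round(1))
p=cv2.imread("pics/top0.png");W=cloud("top",np.load("pics/top0.npy"))
X,Y,Z=W[...,0],W[...,1],W[...,2]
for lo,hi in ((140,195),(268,330),(140,330)):
  m=(Y>lo)&(Y<hi)&(Z>50)&(X>480)&(X<560); Q=W[m][:,:2].astype(np.float32);l=cv2.fitLine(Q,cv2.DIST_HUBER,0,.01,.01).ravel();print(lo,hi,len(Q),l[2:],np.degrees(np.arctan2(l[1],l[0])))
m=camera_model("top");print(np.linalg.inv(m["view"])[:3,3])
E
```

```text
[[-9.01000e-01 -0.00000e+00  4.33000e-01  2.48831e+02]
 [-4.33000e-01  1.00000e-03 -9.01000e-01 -5.17984e+02]
 [-0.00000e+00 -1.00000e+00 -1.00000e-03  2.30614e+02]
 [ 0.00000e+00  0.00000e+00  0.00000e+00  1.00000e+00]]
az x,z [np.float64(-154.3), np.float64(-64.3)]
[[523.8 324.8  61. ]
 [503.4 139.2  61. ]]
140 195 147 [506.37463 166.23645] 82.825485
268 330 165 [521.9014  299.02405] 80.85694
140 330 644 [513.34973 233.45389] 83.17605
[ 404.82870527   24.82140872 1358.38318067]
```

```bash
cat >> h.py <<'E'
def azz(T): return np.degrees(np.arctan2(T[1,2],T[0,2]))
def plan(target,az,n,T=None):
    """print n rows taking TCP to target (mm), jaw azimuth az (deg), tool kept pointing down"""
    T=pose() if T is None else T; p=T[:3,3].copy(); Rm=T[:3,:3]
    a=np.radians(az); G=np.array([[np.sin(a),0,np.cos(a)],[-np.cos(a),0,np.sin(a)],[0,-1,0]])
    rv=R.from_matrix(Rm.T@G).as_rotvec(); dp=(np.array(target)-p)/n
    print("rotvec",rv.round(4),"per row",(rv/n).round(3),"step mm",np.linalg.norm(dp).round(1))
    for i in range(n):
        Ri=Rm@R.from_rotvec(rv*i/n).as_matrix(); print((Ri.T@dp/10).round(2).tolist(),end=" ")
    print()
def show():
    s=get_state();print("t",round(s["time_s"],2),"p",s["eef_pos"].round(1),"az",azz(pose(s)).round(1),"F",s["wrist_force"].round(1),"w",round(s["grip_width"],1),"q",s["q"].round(2),"down",pose(s)[2,1].round(4))
E
python3 - <<'E'
from h import *
plan([330,-350,300],-28,5)
T=pose();T[:3,3]=[330,-350,300];a=np.radians(-28);T[:3,:3]=np.array([[np.sin(a),0,np.cos(a)],[-np.cos(a),0,np.sin(a)],[0,-1,0]])
plan([400,-60,310],32,9,T)
E
```

```text
rotvec [ 1.200e-03 -6.343e-01 -6.000e-04] per row [ 0.    -0.127 -0.   ] step mm 39.8
[-2.92, -1.38, -2.33] [-3.19, -1.38, -1.94] [-3.41, -1.39, -1.52] [-3.57, -1.39, -1.08] [-3.68, -1.39, -0.61] 
rotvec [ 0.     -1.0472  0.    ] per row [ 0.    -0.116  0.   ] step mm 33.2
[-3.21, -0.11, -0.83] [-3.28, -0.11, -0.45] [-3.31, -0.11, -0.06] [-3.3, -0.11, 0.32] [-3.24, -0.11, 0.7] [-3.14, -0.11, 1.07] [-2.99, -0.11, 1.43] [-2.8, -0.11, 1.77] [-2.58, -0.11, 2.08]
```

```bash
python3 -m creep '{"turn":[[0,-0.124,0],[0,-0.124,0],[0,-0.124,0],[0,-0.124,0],[0,-0.124,0]],"delta_pos":[[-2.9,-1.4,-2.3],[-3.2,-1.4,-1.9],[-3.4,-1.4,-1.5],[-3.6,-1.4,-1.1],[-3.7,-1.4,-0.6]],"gripper":[8.5,8.5,8.5,8.5,8.5]}' 40
python3 -m creep '{"turn":[[0,-0.12,0],[0,-0.12,0],[0,-0.12,0],[0,-0.12,0],[0,-0.12,0]],"delta_pos":[[-3.2,-0.1,-0.8],[-3.3,-0.1,-0.5],[-3.3,-0.1,0],[-3.3,-0.1,0.3],[-3.2,-0.1,0.7]],"gripper":[8.5,8.5,8.5,8.5,8.5]}'
python3 -c "
from h import *
show();plan([400,-60,310],32,5)"
```

```text
time_s: 0.57
eef_pos: [329.0, -349.6, 295.5]
tcp_rot: [-0.361, 0.612, -0.604, 0.361]
wrist_force: [0.8, -1.1, -0.6]
grip_width: 85.0
time_s: 0.98
eef_pos: [369.1, -181.2, 304.5]
tcp_rot: [-0.529, 0.47, -0.465, 0.532]
wrist_force: [0.2, -0.0, -0.9]
grip_width: 85.0
t 0.98 p [ 369.1 -181.2  304.5] az 7.3 F [ 0.2 -0.  -0.9] w 85.0 q [-0.66 -0.01 -0.16  1.43  0.    0.79] down -1.0
rotvec [-4.000e-04 -4.317e-01 -7.900e-03] per row [-0.    -0.086 -0.002] step mm 25.0
[-2.33, -0.09, 0.92] [-2.24, -0.1, 1.12] [-2.13, -0.1, 1.3] [-2.01, -0.1, 1.48] [-1.88, -0.11, 1.65]
```

```bash
python3 -m creep '{"turn":[[0,-0.087,0],[0,-0.087,0],[0,-0.087,0],[0,-0.087,0],[0,-0.087,0]],"delta_pos":[[-2.3,-0.1,0.9],[-2.2,-0.1,1.1],[-2.1,-0.1,1.3],[-2.0,-0.1,1.5],[-1.9,-0.1,1.7]],"gripper":[8.5,8.5,8.5,8.5,8.5]}'
python3 -m creep '{"turn":[[0,0,0],[0,0,0]],"delta_pos":[[0,0,0],[0,0,0]],"gripper":[8.5,8.5]}'
python3 - <<'E'
from h import *
show();s=get_state();T=wristT(s)
p,d=camera("wrist");cv2.imwrite("pics/w1.png",p[:,:,::-1]);np.savez("pics/w1.npz",T=T,d=d)
E
```

```text
time_s: 1.4
eef_pos: [398.0, -51.8, 310.5]
tcp_rot: [-0.621, 0.336, -0.332, 0.626]
wrist_force: [0.3, 0.5, 0.7]
grip_width: 84.7
time_s: 1.57
eef_pos: [398.1, -47.4, 310.6]
tcp_rot: [-0.623, 0.333, -0.328, 0.628]
wrist_force: [0.5, 0.4, 0.1]
grip_width: 85.1
t 1.57 p [398.1 -47.4 310.6] az 34.3 F [0.5 0.4 0.1] w 85.1 q [-0.33 -0.04 -0.17  1.44  0.01  0.65] down -1.0
```

View pics/w1.png

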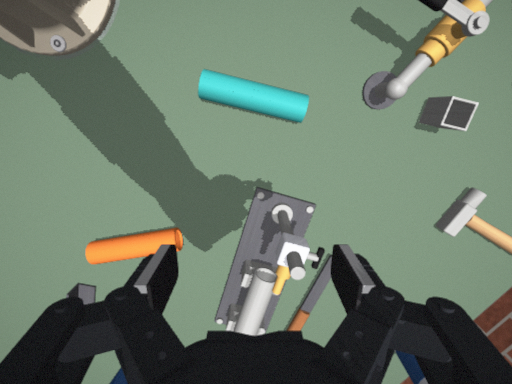

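```bash
python3 -c "
from h import *
plan([437,227,220],95.6,10)"
```

```text
rotvec [-0.0082 -1.0712 -0.0064] per row [-0.001 -0.107 -0.001] step mm 29.2
[-2.04, 0.93, 1.86] [-1.83, 0.93, 2.07] [-1.6, 0.93, 2.26] [-1.35, 0.92, 2.42] [-1.09, 0.92, 2.55] [-0.81, 0.92, 2.65] [-0.52, 0.91, 2.72] [-0.23, 0.91, 2.76] [0.07, 0.91, 2.77] [0.37, 0.91, 2.75]
```

```bash
python3 -m creep '{"turn":[[0,-0.107,0],[0,-0.107,0],[0,-0.107,0],[0,-0.107,0],[0,-0.107,0]],"delta_pos":[[-2.0,0.9,1.9],[-1.8,0.9,2.1],[-1.6,0.9,2.3],[-1.4,0.9,2.4],[-1.1,0.9,2.6]],"gripper":[6,6,6,6,6]}'
python3 -m creep '{"turn":[[0,-0.107,0],[0,-0.107,0],[0,-0.107,0],[0,-0.107,0],[0,-0.107,0]],"delta_pos":[[-0.8,0.9,2.6],[-0.5,0.9,2.7],[-0.2,0.9,2.7],[0.1,0.9,2.6],[0.3,0.9,2.4]],"gripper":[6,6,6,6,6]}'
python3 -m creep '{"turn":[[0,0,0],[0,0,0]],"delta_pos":[[0,0,0],[0,0,0]],"gripper":[6,6]}'
python3 - <<'E'
from h import *
show();s=get_state();T=wristT(s)
p,d=camera("wrist");cv2.imwrite("pics/w2.png",p[:,:,::-1]);np.savez("pics/w2.npz",T=T,d=d)
p,d=camera("top");cv2.imwrite("pics/t2.png",p[:,:,::-1])
plan([437,227,220],95.6,1)
E
```

```text
time_s: 2.03
eef_pos: [421.2, 85.8, 266.2]
tcp_rot: [-0.688, 0.154, -0.154, 0.692]
wrist_force: [0.7, -0.1, -0.1]
grip_width: 60.2
time_s: 2.45
eef_pos: [442.1, 217.8, 218.7]
tcp_rot: [-0.705, -0.039, 0.038, 0.707]
wrist_force: [0.8, -0.1, -0.9]
grip_width: 59.9
time_s: 2.62
eef_pos: [442.2, 219.3, 215.6]
tcp_rot: [-0.705, -0.039, 0.041, 0.707]
wrist_force: [-0.9, -1.2, -0.4]
grip_width: 60.0
t 2.62 p [442.2 219.3 215.6] az 96.5 F [-0.9 -1.2 -0.4] w 60.0 q [ 0.3   0.16 -0.19  1.22  0.    0.18] down -1.0
rotvec [-0.0037  0.0136 -0.0015] per row [-0.004  0.014 -0.001] step mm 10.7
[-0.42, -0.39, 0.9]
```

View pics/w2.png

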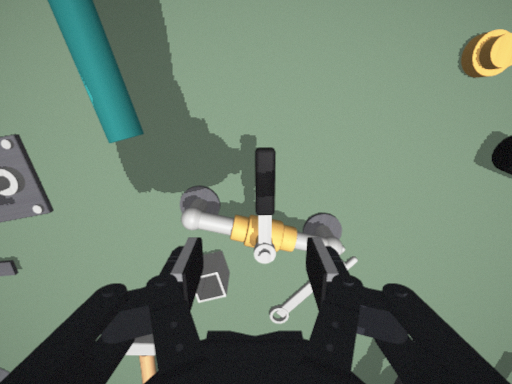

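The wrist view shows the sleeve at (265,150–213), the pivot nut at (265,253), and bridge elbows at (192,217) and (333,248). Measuring from this view.

```bash
python3 - <<'E'
from h import *
f=np.load("pics/w2.npz");T=f["T"];W=cloud("wrist",f["d"],T)
p=cv2.imread("pics/w2.png");hsv=cv2.cvtColor(p,cv2.COLOR_BGR2HSV)
X,Y,Z=W[...,0],W[...,1],W[...,2]
u,v=np.meshgrid(range(512),range(384))
m=(hsv[...,2]<70)&(u>240)&(u<290)&(v>140)&(v<222)&(Z>85)
Q=W[m];l=cv2.fitLine(Q[:,:2].astype(np.float32),cv2.DIST_HUBER,0,.01,.01).ravel();t=(Q[:,:2]-l[2:])@l[:2]
print("sleeve",l[2:],np.degrees(np.arctan2(l[1],l[0])),t.min(),t.max(),np.median(Q[:,2]), (l[2:]+l[:2]*(t.min()+t.max())/2))
print("nut",W[253,265], "elbows",W[217,192],W[248,333], ray("wrist",[(192,217),(333,248)],55,T), ray("wrist",[(265,253)],105,T))
for a,b in((195,228),(300,325)):
  m=(u>a)&(u<b)&(v>205)&(v<255)&(Z>40)&(Z<75);Q=W[m];print(len(Q),np.median(Q,0))
m=(u>195)&(u<325)&(v>205)&(v<255)&(Z>40)&(Z<75);Q=W[m];l=cv2.fitLine(Q[:,:2].astype(np.float32),cv2.DIST_HUBER,0,.01,.01).ravel();print(l,np.degrees(np.arctan2(l[1],l[0])))
E
```

```text
sleeve [433.8677  229.93791] 7.1922483 -32.27758578769995 35.93296574008429 102.68497358087666 [435.68101537 230.16673698]
nut [511.99214609 239.79475813 106.39314882] elbows [498.47116962 152.24723742  63.75787504] [430.79383431 260.8899926  232.16028967] [[502.48808291 150.52515049  55.        ]
 [525.36333872 331.20276494  55.        ]] [[512.81324968 239.95669673 105.        ]]
597 [503.17573789 174.37567961  60.1994578 ]
155 [514.16298248 292.79370062  57.63582579]
[9.4176196e-02 9.9555552e-01 5.0720361e+02 2.2610446e+02] 84.59609
```

```bash
python3 -c "
from h import *
plan([434.5,228.5,150],97,2)
plan([434.5,228.5,76],97,5)"
```

```text
rotvec [-0.0038 -0.0109 -0.0014] per row [-0.002 -0.005 -0.001] step mm 33.6
[-0.32, 3.3, 0.52] [-0.32, 3.3, 0.53] 
rotvec [-0.0038 -0.0109 -0.0014] per row [-0.001 -0.002 -0.   ] step mm 28.1
[-0.13, 2.8, 0.2] [-0.13, 2.8, 0.21] [-0.13, 2.8, 0.21] [-0.13, 2.8, 0.21] [-0.13, 2.8, 0.21]
```

```bash
python3 -m creep '{"turn":[[-0.002,-0.005,-0.001],[-0.002,-0.005,-0.001],[0,0,0],[0,0,0],[0,0,0]],"delta_pos":[[-0.4,2.8,0.55],[-0.4,2.8,0.5],[0,2.8,0],[0,2.8,0],[0,2.0,0]],"gripper":[6,6,6,6,6]}' 20
python3 -m creep '{"turn":[[0,0,0],[0,0,0],[0,0,0]],"delta_pos":[[0,0,0],[0,0,0],[0,0,0]],"gripper":[3.4,3.4,3.4]}'
python3 - <<'E'
from h import *
show()
p,d=camera("scene");cv2.imwrite("pics/s3.png",cv2.resize(p[130:290,220:400,::-1],(720,600)))
T=pose();A=np.array([513.5,238.]);
for k in(187+15.75,218.5):
    g=A+80*np.array([np.cos(np.radians(k)),np.sin(np.radians(k))]); 
    plan([*g,76],k-90,4 if k<210 else 8)
E
```

```text
time_s: 3.13
eef_pos: [441.5, 223.5, 88.6]
tcp_rot: [-0.705, -0.043, 0.03, 0.707]
wrist_force: [0.3, -0.2, -0.9]
grip_width: 60.4
time_s: 3.38
eef_pos: [439.3, 219.8, 86.6]
tcp_rot: [-0.705, -0.038, 0.029, 0.707]
wrist_force: [-1.3, 3.2, -1.7]
grip_width: 33.8
t 3.38 p [439.3 219.8  86.6] az 95.5 F [-1.3  3.2 -1.7] w 33.8 q [ 0.3   0.24 -0.43  0.89 -0.    0.21] down -0.9999
rotvec [ 3.000e-04 -3.014e-01  1.300e-02] per row [ 0.    -0.075  0.003] step mm 4.2
[-0.03, 0.27, -0.32] [-0.05, 0.27, -0.32] [-0.07, 0.27, -0.31] [-0.1, 0.27, -0.3] 
rotvec [ 0.0021 -0.5763  0.0129] per row [ 0.    -0.072  0.002] step mm 4.4
[0.1, 0.14, -0.41] [0.07, 0.14, -0.41] [0.04, 0.14, -0.42] [0.01, 0.14, -0.42] [-0.02, 0.14, -0.42] [-0.05, 0.14, -0.42] [-0.08, 0.14, -0.41] [-0.11, 0.14, -0.41]
```

View pics/s3.png

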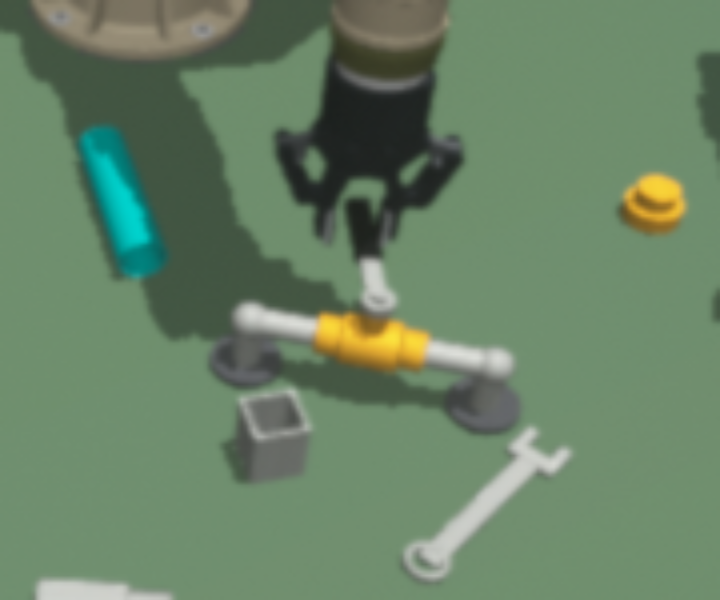

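```bash
python3 -m creep '{"turn":[[0,-0.07,0.004],[0,-0.07,0.004],[0,-0.07,0.004],[0,-0.07,0],[0,-0.07,0]],"delta_pos":[[0.1,0.5,-0.4],[0.1,0.5,-0.4],[0.05,0.2,-0.4],[0,0.1,-0.4],[0,0.1,-0.4]],"gripper":[3.4,3.4,3.4,3.4,3.4]}'
python3 - <<'E'
from h import *
show()
A=np.array([513.5,238.]);k=218.5
g=A+80*np.array([np.cos(np.radians(k)),np.sin(np.radians(k))]); plan([*g,76],k-90,4)
E
```

```text
time_s: 3.85
eef_pos: [450.9, 203.7, 81.6]
tcp_rot: [-0.686, -0.166, 0.157, 0.691]
wrist_force: [-1.1, 2.7, -2.4]
grip_width: 33.8
t 3.85 p [450.9 203.7  81.6] az 116.4 F [-1.1  2.7 -2.4] w 33.8 q [ 0.26  0.25 -0.43  0.88  0.01 -0.2 ] down -0.9999
rotvec [-0.0029 -0.2115  0.0139] per row [-0.001 -0.053  0.003] step mm 4.1
[-0.18, 0.14, -0.35] [-0.19, 0.14, -0.34] [-0.21, 0.14, -0.33] [-0.23, 0.14, -0.32]
```

```bash
python3 -m creep '{"turn":[[0,-0.055,0.004],[0,-0.055,0.004],[0,-0.055,0.003],[0,-0.055,0.003],[0,0,0]],"delta_pos":[[-0.2,0.2,-0.35],[-0.2,0.2,-0.35],[-0.2,0.2,-0.35],[-0.2,0.2,-0.35],[0,0,0]],"gripper":[3.4,3.4,3.4,3.4,3.4]}'
python3 - <<'E'
from h import *
show()
A=np.array([513.5,238.]);k=218.5
g=A+80*np.array([np.cos(np.radians(k)),np.sin(np.radians(k))]); plan([*g,76],k-90,1)
E
```

```text
time_s: 4.27
eef_pos: [459.8, 189.7, 83.1]
tcp_rot: [-0.664, -0.246, 0.233, 0.667]
wrist_force: [-1.6, 0.4, -0.7]
grip_width: 34.1
t 4.27 p [459.8 189.7  83.1] az 129.6 F [-1.6  0.4 -0.7] w 34.1 q [ 0.23  0.25 -0.42  0.88  0.01 -0.47] down -0.9998
rotvec [0.0016 0.02   0.0187] per row [0.002 0.02  0.019] step mm 11.4
[-0.79, 0.69, 0.45]
```

```bash
python3 -m creep '{"turn":[[0,0.012,0.01],[0,0.01,0.008],[0,0,0]],"delta_pos":[[-0.6,0.6,0.35],[-0.4,0.5,0.2],[-0.1,0.3,0]],"gripper":[3.4,3.4,3.4]}'
python3 - <<'E'
from h import *
show()
A=np.array([513.5,238.]);k=218.5
g=A+80*np.array([np.cos(np.radians(k)),np.sin(np.radians(k))]); plan([*g,76],k-90,1)
E
```

```text
time_s: 4.52
eef_pos: [450.2, 186.6, 71.9]
tcp_rot: [0.67, 0.232, -0.227, -0.667]
wrist_force: [-0.7, 0.4, -0.3]
grip_width: 34.0
t 4.52 p [450.2 186.6  71.9] az 127.9 F [-0.7  0.4 -0.3] w 34.0 q [ 0.23  0.25 -0.45  0.86 -0.   -0.43] down -1.0
rotvec [ 0.0064 -0.0097  0.005 ] per row [ 0.006 -0.01   0.005] step mm 4.5
[0.15, -0.41, 0.08]
```

Pose is good; close lightly so the pads square the lever, then look.

```bash
python3 -m creep '{"turn":[[0,-0.01,0.004],[0,0,0],[0,0,0],[0,0,0],[0,0,0]],"delta_pos":[[0.1,-0.2,0.1],[0,0,0],[0,0,0],[0,0,0],[0,0,0]],"gripper":[2.4,1.8,1.8,1.8,1.8]}' 20
python3 - <<'E'
from h import *
show();s=get_state();T=wristT(s)
p,d=camera("wrist");cv2.imwrite("pics/w4.png",p[:,:,::-1]);np.savez("pics/w4.npz",T=T,d=d)
E
```

```text
time_s: 4.93
eef_pos: [449.3, 187.9, 73.6]
tcp_rot: [0.67, 0.233, -0.233, -0.665]
wrist_force: [-0.8, -0.6, 0.2]
grip_width: 19.5
t 4.93 p [449.3 187.9  73.6] az 128.5 F [-0.8 -0.6  0.2] w 19.5 q [ 0.24  0.25 -0.44  0.87 -0.01 -0.44] down -1.0
```

View pics/w4.png

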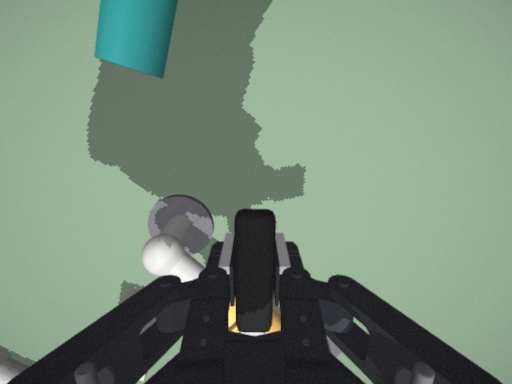

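The sleeve is square between the pads at (255,270). Open and rise straight up, then check the angle.

```bash
python3 -m creep '{"turn":[[0,0,0],[0,0,0],[0,0,0],[0,0,0]],"delta_pos":[[0,0,0],[0,0,0],[0,0,0],[0,-1,0]],"gripper":[5,5,5,5]}'
python3 -m creep '{"turn":[[0,0,0],[0,0,0],[0,0,0],[0,0,0],[0,0,0]],"delta_pos":[[0,-3,0],[0,-4,0],[0,-4,0],[0,-4,0],[0,-4,0]],"gripper":[5,8,8,8,8]}'
python3 -m creep '{"turn":[[0,0,0],[0,0,0]],"delta_pos":[[-1,0,0],[0,0,0]],"gripper":[8,8]}'
python3 - <<'E'
from h import *
show();s=get_state();T=wristT(s)
p,d=camera("wrist");cv2.imwrite("pics/w5.png",p[:,:,::-1]);np.savez("pics/w5.npz",T=T,d=d)
W=cloud("wrist",d,T);hsv=cv2.cvtColor(p,cv2.COLOR_RGB2HSV);X,Y,Z=W[...,0],W[...,1],W[...,2]
def fit(m):
    Q=W[m];l=cv2.fitLine(Q[:,:2].astype(np.float32),cv2.DIST_HUBER,0,.01,.01).ravel();print(len(Q),l[2:],np.degrees(np.arctan2(l[1],l[0])))
v,u=np.mgrid[:384,:512]
fit((hsv[...,2]<70)&(Z>88)&(Z<110)&(X>380)&(X<520)&(Y>130)&(Y<240)&(v<300))
fit((Z>42)&(Z<68)&(X>480)&(X<550)&(Y>140)&(Y<330)&(v<300))
E
```

```text
time_s: 5.32
eef_pos: [448.3, 187.7, 82.4]
tcp_rot: [0.67, 0.232, -0.234, -0.665]
wrist_force: [-1.4, 0.1, -0.8]
grip_width: 50.1
time_s: 5.73
eef_pos: [442.2, 187.5, 274.4]
tcp_rot: [0.669, 0.226, -0.239, -0.666]
wrist_force: [1.1, 1.1, -0.3]
grip_width: 80.3
time_s: 5.9
eef_pos: [438.6, 182.4, 286.1]
tcp_rot: [0.67, 0.233, -0.233, -0.665]
wrist_force: [0.3, 0.1, -1.8]
grip_width: 80.0
t 5.9 p [438.6 182.4 286.1] az 128.5 F [ 0.3  0.1 -1.8] w 80.0 q [ 0.23  0.11 -0.08  1.38 -0.01 -0.44] down -1.0
780 [451.2337  188.86852] 38.48546
1764 [509.3794  228.28998] 83.713585
```

View pics/w5.png

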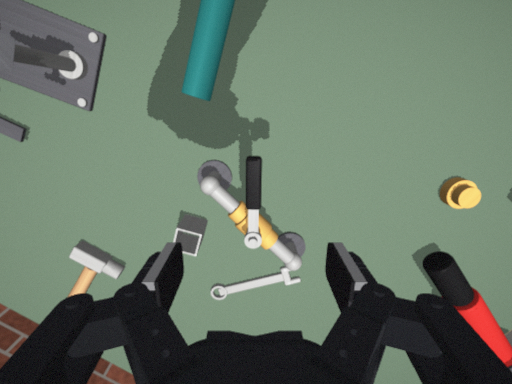

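Lever line is at 38.5° and the bridge at 83.7°, so the valve is 45.2° open. On to the pipe.

```bash
python3 -c "
from h import *
plan([551,-272,300],17.2,16)"
```

```text
rotvec [0.0052 1.9423 0.0066] per row [0.    0.121 0.   ] step mm 29.3
[-1.23, -0.06, -2.66] [-0.89, -0.06, -2.79] [-0.55, -0.07, -2.87] [-0.2, -0.07, -2.92] [0.16, -0.07, -2.92] [0.51, -0.07, -2.88] [0.85, -0.07, -2.8] [1.19, -0.07, -2.68] [1.5, -0.07, -2.51] [1.8, -0.07, -2.31] [2.06, -0.07, -2.08] [2.3, -0.08, -1.81] [2.5, -0.08, -1.52] [2.67, -0.08, -1.21] [2.79, -0.08, -0.87] [2.88, -0.08, -0.53]
```

```bash
python3 -m creep '{"turn":[[0,0.12,0],[0,0.12,0],[0,0.12,0],[0,0.12,0],[0,0.12,0]],"delta_pos":[[-1.2,-0.2,-2.7],[-0.9,-0.2,-2.8],[-0.5,-0.2,-2.9],[-0.2,-0.2,-2.9],[0.2,-0.2,-2.9]],"gripper":[8.5,8.5,8.5,8.5,8.5]}'
python3 -m creep '{"turn":[[0,0.12,0],[0,0.12,0],[0,0.12,0],[0,0.12,0],[0,0.12,0]],"delta_pos":[[0.5,-0.1,-2.9],[0.9,-0.1,-2.8],[1.2,-0.1,-2.7],[1.5,-0.1,-2.5],[1.8,-0.1,-2.3]],"gripper":[8.5,8.5,8.5,8.5,8.5]}'
python3 -c "
from h import *
show();plan([551,-272,300],17.2,6)"
```

```text
time_s: 6.37
eef_pos: [474.7, 41.7, 294.2]
tcp_rot: [0.708, 0.021, -0.021, -0.706]
wrist_force: [0.5, -0.2, -0.0]
grip_width: 85.3
time_s: 6.78
eef_pos: [507.2, -107.3, 293.1]
tcp_rot: [0.68, -0.201, 0.195, -0.678]
wrist_force: [0.3, 0.5, -0.6]
grip_width: 84.9
t 6.78 p [ 507.2 -107.3  293.1] az 57.5 F [ 0.3  0.5 -0.6] w 84.9 q [-0.36  0.2   0.05  1.43 -0.    0.21] down -1.0
rotvec [ 0.0071  0.7037 -0.0059] per row [ 0.001  0.117 -0.001] step mm 28.4
[2.09, -0.12, -1.92] [2.3, -0.12, -1.67] [2.48, -0.12, -1.39] [2.62, -0.12, -1.09] [2.73, -0.12, -0.77] [2.8, -0.12, -0.45]
```

```bash
python3 -m creep '{"turn":[[0,0.117,0],[0,0.117,0],[0,0.117,0],[0,0.117,0],[0,0.117,0]],"delta_pos":[[2.1,-0.1,-1.9],[2.3,-0.1,-1.7],[2.5,-0.1,-1.4],[2.6,-0.1,-1.1],[2.7,-0.1,-0.8]],"gripper":[8.5,8.5,8.5,8.5,8.5]}'
python3 -m creep '{"turn":[[0,0.1,0],[0,0,0],[0,0,0]],"delta_pos":[[2.2,-0.1,-0.3],[0,0,0],[0,0,0]],"gripper":[8.5,8.5,8.5]}'
python3 - <<'E'
from h import *
show();s=get_state();T=wristT(s)
p,d=camera("wrist");cv2.imwrite("pics/w6.png",p[:,:,::-1]);np.savez("pics/w6.npz",T=T,d=d)
E
```

```text
time_s: 7.2
eef_pos: [540.7, -251.6, 289.4]
tcp_rot: [0.589, -0.401, 0.388, -0.585]
wrist_force: [0.9, 0.3, 0.7]
grip_width: 84.7
time_s: 7.45
eef_pos: [546.3, -279.8, 283.2]
tcp_rot: [0.565, -0.437, 0.418, -0.56]
wrist_force: [0.2, 0.9, -0.8]
grip_width: 84.6
t 7.45 p [ 546.3 -279.8  283.2] az 15.5 F [ 0.2  0.9 -0.8] w 84.6 q [-0.6   0.41  0.31  1.5  -0.01  0.7 ] down -0.9996
```

View pics/w6.png

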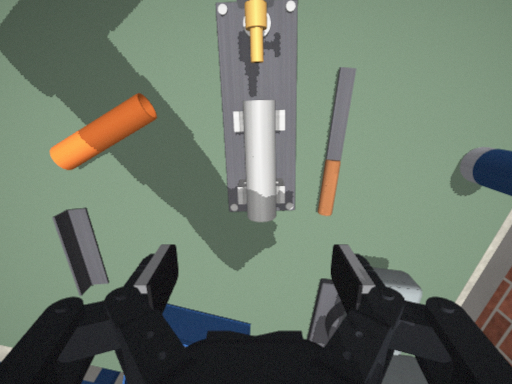

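Wrist view: pipe from (260,100) to (261,221), nozzle (257,28–61), V-blocks at rows 120 and 193. Measuring.

```bash
python3 - <<'E'
from h import *
f=np.load("pics/w6.npz");T=f["T"];W=cloud("wrist",f["d"],T)
p=cv2.imread("pics/w6.png");hsv=cv2.cvtColor(p,cv2.COLOR_BGR2HSV);H,S,V=[hsv[...,i].astype(int) for i in range(3)]
X,Y,Z=W[...,0],W[...,1],W[...,2];v,u=np.mgrid[:384,:512]
def fit(m,lab):
    Q=W[m];l=cv2.fitLine(Q[:,:2].astype(np.float32),cv2.DIST_HUBER,0,.01,.01).ravel()
    if l[1]<0:l[:2]*=-1
    t=(Q[:,:2]-l[2:])@l[:2];pe=(Q[:,:2]-l[2:])@np.array([-l[1],l[0]])
    tt=np.percentile(t,[.5,99.5]);pp=np.percentile(pe,[1,99])
    c=l[2:]+l[:2]*tt.mean()+np.array([-l[1],l[0]])*pp.mean()
    print(lab,len(Q),"ang",np.degrees(np.arctan2(l[1],l[0])).round(2),"centre",c.round(1),"len",np.ptp(tt).round(1),"wid",np.ptp(pp).round(1),"z",np.percentile(Q[:,2],[2,50,98]).round(1)); return l[:2],c,tt
m=(S<50)&(V>110)&(u>235)&(u<290)&(v>95)&(v<230)&(Z>66)&(Z<95)
a,c,_=fit(m,"pipe")
m=(S>120)&(H>12)&(H<35)&(u>235)&(u<280)&(v<70)&(Z>110)
b,n,tt=fit(m,"nozzle")
tipm=m&(v>35);fit(tipm,"nozzle thin")
tip=n-b*np.ptp(tt)/2;print("tip",tip)
yd=a;xd=np.array([a[1],-a[0]])
print("tip rel pipe centre: along",(tip-c)@yd,"lateral",(tip-c)@xd)
# edge pixels by row of nozzle
for r in (38,44,50,56,60): 
    us=np.where(m[r])[0];print(r,us.min(),us.max(),np.median(W[r,us.min():us.max()+1,2]).round(1),ray("wrist",[((us.min()+us.max())/2,r)],150,T).round(1))
print("tip ray z150",ray("wrist",[(258,61.5)],150,T))
show()
E
```

```text
pipe 3588 ang 107.29 centre [ 548.6 -269.5] len 157.6 wid 39.5 z [69.4 81.4 84.8]
nozzle 783 ang 112.72 centre [ 508.3 -139.7] len 47.6 wid 18.1 z [146.7 152.3 156.8]
nozzle thin 225 ang 92.03 centre [ 511.4 -153.1] len 21.7 wid 14.2 z [146.3 150.6 153. ]
tip [ 517.49685942 -161.64794217]
tip rel pipe centre: along 112.22697272101834 lateral 2.3651211362228466
38 251 262 150.7 [[ 509.1 -144.6  150. ]]
44 251 262 151.5 [[ 510.4 -149.3  150. ]]
50 251 262 151.5 [[ 511.8 -154.1  150. ]]
56 251 262 151.0 [[ 513.1 -159.   150. ]]
60 251 262 151.3 [[ 514.1 -162.2  150. ]]
tip ray z150 [[ 515.76211256 -163.07988314  150.        ]]
t 7.5 p [ 546.1 -279.7  282.8] az 15.6 F [ 0.1 -0.6  0. ] w 84.9 q [-0.6   0.41  0.31  1.5  -0.01  0.7 ] down -0.9996
```

```bash
python3 - <<'E'
from h import *
f=np.load("pics/w6.npz");T=f["T"];W=cloud("wrist",f["d"],T);Z=W[...,2]
print("noz rows z",[(r,Z[r,254:260].max().round(1),np.median(Z[r,255:259]).round(1)) for r in range(36,61,4)])
print("pipe z",[(r,np.median(Z[r,258:263]).round(1)) for r in range(105,215,12)])
for n in("top","scene"):
    Wn=cloud(n,np.load(f"pics/{n}0.npy"))
    c=np.array([548.6,-269.5]);yd=np.array([-.2973,.9548]);xd=np.array([.9548,.2973])
    r=Wn[...,:2]-c;al=r@yd;la=r@xd;z=Wn[...,2]
    m=(abs(al)<70)&(abs(la)<16)&(z>60)&(z<100);q=[np.percentile(z[m],50),np.percentile(z[m],95)]
    print(n,"pipe z",q, "lat mid of top pts",np.median(la[m&(z>np.percentile(z[m],85))]))
    m=(al>111)&(al<128)&(abs(la)<14)&(z>120)&(z<175);print(n,"noz thin",m.sum(),np.sort(z[m]).round(0)[-12:],np.median(z[m]),"lat",np.percentile(la[m],[3,50,97]).round(1))
    # projected pixel of candidate tip axis points for heights
    for h in (142,146,150): print(h,[proj(n,np.r_[c+yd*k,h])[0].round(1).tolist() for k in (112,118,124)])
p=cv2.imread("pics/scene0.png");print(p[172:190,172:186,0]); 
E
```

```text
noz rows z [(36, np.float64(153.2), np.float64(152.8)), (40, np.float64(152.5), np.float64(152.4)), (44, np.float64(153.1), np.float64(152.1)), (48, np.float64(152.3), np.float64(151.8)), (52, np.float64(153.4), np.float64(152.8)), (56, np.float64(152.0), np.float64(151.5)), (60, np.float64(152.6), np.float64(151.6))]
pipe z [(105, np.float64(83.2)), (117, np.float64(83.8)), (129, np.float64(nan)), (141, np.float64(84.7)), (153, np.float64(84.1)), (165, np.float64(84.0)), (177, np.float64(84.4)), (189, np.float64(83.9)), (201, np.float64(84.2)), (213, np.float64(83.4))]
top pipe z [np.float64(79.5872027012349), np.float64(84.43854988015303)] lat mid of top pts -1.919179631387144
top noz thin 27 [148. 148. 149. 149. 149. 150. 150. 151. 151. 151. 152. 153.] 147.6537362237932 lat [-7.3 -1.6  3.8]
142 [[332.6, 186.0], [330.5, 186.7], [328.4, 187.4]]
146 [[332.9, 185.9], [330.8, 186.6], [328.7, 187.2]]
150 [[333.1, 185.7], [331.0, 186.4], [328.9, 187.1]]
scene pipe z [np.float64(81.29510404941647), np.float64(84.77489276974221)] lat mid of top pts 2.442654883262396
scene noz thin 26 [150.
[... 618 characters left out ...]
9  60  94 105 107 106 106 107 107 106 105  96  84]
 [  0  28  72  97 102 101 100 100 100 102  99  96  85  69]
 [  0  42  84  95  88  84  81  80  82  85  79  74  67  60]
 [ 19  63  90  83  68  62  61  62  62  63  61  58  56  54]
 [ 61  90  98  80  59  51  52  51  51  51  49  49  49  47]
 [ 93 104 101  79  56  47  48  50  51  51  52  55  55  50]
 [106 107 103  87  71  66  67  70  73  76  77  82  81  71]
 [108 108 106 103  99  97  99  99 101 101 101 103 101  92]
 [108 107 107 107 107 107 107 107 107 108 107 107 106 104]
 [108 107 107 108 108 108 107 108 107 108 108 108 108 107]
 [108 107 108 108 108 108 108 108 107 108 107 107 107 108]
 [108 108 108 108 109 107 108 108 108 108 108 108 107 107]]
```

```bash
python3 -c "
from h import *
plan([548.6,-269.5,160],17.3,4)"
```

```text
rotvec [ 0.0221 -0.0306 -0.0172] per row [ 0.006 -0.008 -0.004] step mm 30.8
[-0.18, 3.07, 0.2] [-0.19, 3.07, 0.18] [-0.2, 3.07, 0.17] [-0.21, 3.07, 0.15]
```

```bash
python3 -m creep '{"turn":[[0.006,-0.008,-0.004],[0.006,-0.008,-0.004],[0.006,-0.008,-0.004],[0.006,-0.008,-0.004],[0,0,0]],"delta_pos":[[-0.2,3.1,0.2],[-0.2,3.1,0.2],[-0.2,3.1,0.2],[-0.2,2.6,0.2],[0,0,0]],"gripper":[8.5,8.5,8.5,8.5,8.5]}'
python3 -c "
from h import *
show();plan([548.6,-269.5,80],17.3,3);plan([548.6,-269.5,38],17.3,5)"
```

```text
time_s: 7.92
eef_pos: [549.5, -263.3, 159.6]
tcp_rot: [-0.571, 0.415, -0.416, 0.574]
wrist_force: [-0.9, 1.5, -0.4]
grip_width: 85.0
t 7.92 p [ 549.5 -263.3  159.6] az 18.1 F [-0.9  1.5 -0.4] w 85.0 q [-0.58  0.41  0.    1.17  0.    0.67] down -1.0
rotvec [-0.0045  0.0135 -0.0006] per row [-0.001  0.004 -0.   ] step mm 26.6
[0.19, 2.65, -0.1] [0.19, 2.65, -0.1] [0.19, 2.65, -0.1] 
rotvec [-0.0045  0.0135 -0.0006] per row [-0.001  0.003 -0.   ] step mm 24.4
[0.11, 2.43, -0.07] [0.11, 2.43, -0.06] [0.11, 2.43, -0.06] [0.11, 2.43, -0.06] [0.11, 2.43, -0.06]
```

```bash
python3 -m creep '{"turn":[[-0.001,0.004,0],[-0.001,0.004,0],[-0.001,0.004,0],[0,0,0]],"delta_pos":[[0.2,2.6,-0.1],[0.2,2.6,-0.1],[0.2,2.2,-0.1],[0,0,0]],"gripper":[8.5,8.5,8.5,8.5]}'
python3 -c "
from h import *
show();plan([548.6,-269.5,38],17.3,3)
s=get_state();T=wristT(s)
p,d=camera('wrist');cv2.imwrite('pics/w7.png',p[:,:,::-1])"
```

```text
time_s: 8.25
eef_pos: [549.2, -265.3, 87.5]
tcp_rot: [-0.571, 0.416, -0.417, 0.572]
wrist_force: [-1.1, 0.2, -0.4]
grip_width: 85.1
t 8.25 p [ 549.2 -265.3   87.5] az 17.9 F [-1.1  0.2 -0.4] w 85.1 q [-0.58  0.45 -0.11  1.01  0.    0.68] down -1.0
rotvec [-0.0022  0.0097  0.    ] per row [-0.001  0.003  0.   ] step mm 16.6
[0.13, 1.65, -0.06] [0.13, 1.65, -0.06] [0.13, 1.65, -0.06]
```

View pics/w7.png

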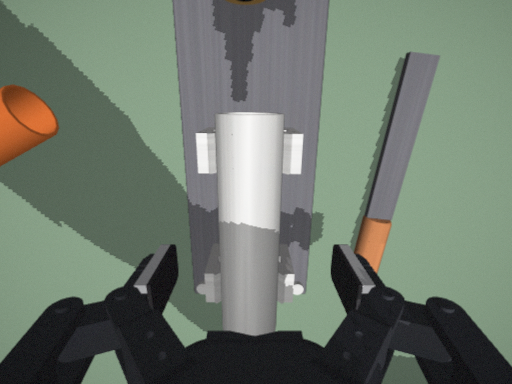

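Pipe sits centred between the fingers (col 250), the file is well clear of the right finger. Descend and grip.

```bash
python3 -m creep '{"turn":[[0,0.004,0],[0,0.004,0],[0,0.002,0],[0,0,0]],"delta_pos":[[0.2,1.7,-0.05],[0.2,1.7,-0.05],[0.1,1.5,0],[0,0,0]],"gripper":[8.5,8.5,8.5,8.5]}'
python3 -c "
from h import *
show();plan([548.6,-269.5,38],17.3,1)"
```

```text
time_s: 8.63
eef_pos: [557.0, -272.1, 50.9]
tcp_rot: [-0.569, 0.412, -0.424, 0.572]
wrist_force: [-0.5, -0.1, -0.1]
grip_width: 85.2
t 8.63 p [ 557.  -272.1   50.9] az 17.6 F [-0.5 -0.1 -0.1] w 85.2 q [-0.59  0.49 -0.14  0.92  0.    0.68] down -0.9999
rotvec [-0.0126  0.0044  0.0117] per row [-0.013  0.004  0.012] step mm 15.6
[-0.52, 1.28, -0.74]
```

```bash
python3 -m creep '{"turn":[[-0.006,0.004,0.006],[-0.006,0,0.006],[0,0,0]],"delta_pos":[[-0.4,0.8,-0.5],[-0.1,0.6,-0.3],[0,0,0]],"gripper":[8.5,8.5,8.5]}'
python3 -c "
from h import *
show();plan([548.6,-269.5,38],17.3,1)"
```

```text
time_s: 8.88
eef_pos: [550.7, -270.7, 42.3]
tcp_rot: [-0.57, 0.416, -0.421, 0.57]
wrist_force: [-0.1, 0.0, -0.8]
grip_width: 84.8
t 8.88 p [ 550.7 -270.7   42.3] az 17.4 F [-0.1  0.  -0.8] w 84.8 q [-0.59  0.5  -0.16  0.91  0.    0.68] down -1.0
rotvec [-0.0045  0.0022  0.0045] per row [-0.004  0.002  0.005] step mm 4.9
[-0.17, 0.43, -0.16]
```

```bash
python3 -m creep '{"turn":[[-0.004,0.002,0.004],[0,0,0],[0,0,0]],"delta_pos":[[-0.1,0.4,-0.2],[0,0,0],[0,0,0]],"gripper":[7,5.5,4.6]}' 40
python3 -c "
from h import *
show();plan([548.6,-269.5,38],17.3,1)"
```

```text
time_s: 9.13
eef_pos: [549.3, -270.9, 40.5]
tcp_rot: [-0.57, 0.418, -0.42, 0.57]
wrist_force: [-0.2, -0.2, -0.1]
grip_width: 51.0
t 9.13 p [ 549.3 -270.9   40.5] az 17.3 F [-0.2 -0.2 -0.1] w 51.0 q [-0.59  0.5  -0.16  0.91  0.    0.68] down -1.0
rotvec [-0.002   0.0003  0.0025] per row [-0.002  0.     0.003] step mm 3.0
[-0.16, 0.25, -0.03]
```

```bash
python3 -m creep '{"turn":[[0,0,0.002],[0,0,0],[0,0,0],[0,0,0],[0,0,0]],"delta_pos":[[-0.1,0.2,0],[0,0,0],[0,0,0],[0,0,0],[0,0,0]],"gripper":[4.4,4,3.8,3.8,3.8]}' 80
python3 -c "
from h import *
show()"
```

```text
time_s: 9.55
eef_pos: [547.2, -271.0, 39.4]
tcp_rot: [0.57, -0.419, 0.419, -0.569]
wrist_force: [-1.2, -0.2, 0.3]
grip_width: 39.9
t 9.55 p [ 547.2 -271.    39.4] az 17.3 F [-1.2 -0.2  0.3] w 39.9 q [-0.59  0.5  -0.16  0.91 -0.    0.68] down -1.0
```

```bash
python3 -m creep '{"turn":[[0,0,0],[0,0,0],[0,0,0]],"delta_pos":[[0,-1,0],[0,-1,0],[0,-1,0]],"gripper":[3.4,3.4,3.4]}' 80
python3 - <<'E'
from h import *
show()
p,d=camera('wrist');cv2.imwrite('pics/w8.png',p[:,:,::-1])
p,d=camera("scene");cv2.imwrite("pics/s8.png",cv2.resize(p[130:280,60:260,::-1],(800,600)))
E
```

```text
time_s: 9.8
eef_pos: [544.4, -268.5, 66.7]
tcp_rot: [0.57, -0.422, 0.416, -0.569]
wrist_force: [0.1, 0.6, -5.9]
grip_width: 39.5
t 9.8 p [ 544.4 -268.5   66.7] az 17.3 F [ 0.1  0.6 -5.9] w 39.5 q [-0.59  0.48 -0.13  0.98 -0.    0.68] down -1.0
```

View pics/w8.png

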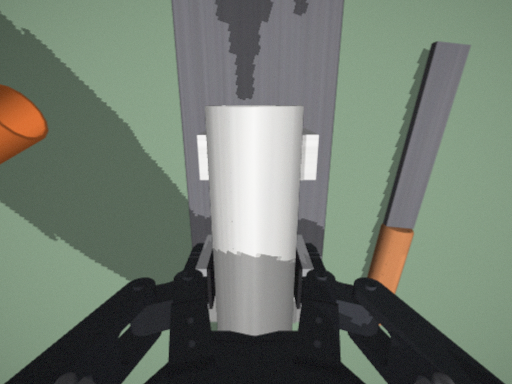

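View pics/s8.png

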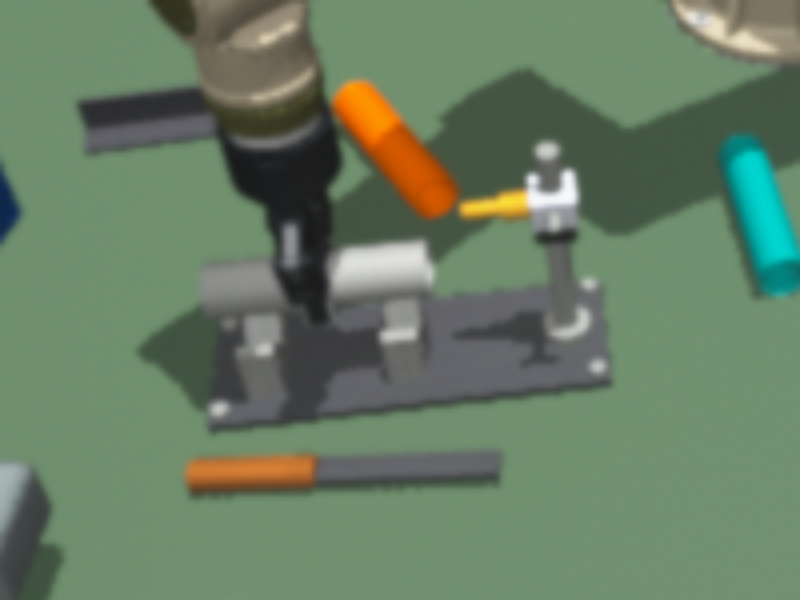

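Pipe is held squarely, clear of the V-blocks, weight about 6 N. Lift to the nozzle height.

```bash
python3 -c "
from h import *
plan([548,-270,120],17.3,4)"
python3 -m creep '{"turn":[[0,0,0],[0,0,0],[0,0,0],[0,0,0],[0,0,0]],"delta_pos":[[0.1,-1.2,0.1],[0.1,-1.2,0.1],[0.1,-1.2,0.1],[0.1,-1.2,0],[0,0,0]],"gripper":[3.4,3.4,3.4,3.4,3.4]}'
python3 -c "
from h import *
show();plan([548,-270,123],17.3,1)"
```

```text
rotvec [ 0.0036 -0.0005 -0.0021] per row [ 0.001 -0.    -0.001] step mm 12.8
[0.02, -1.28, 0.04] [0.02, -1.28, 0.04] [0.02, -1.28, 0.04] [0.02, -1.28, 0.04] 
time_s: 10.32
eef_pos: [550.0, -271.9, 118.0]
tcp_rot: [0.57, -0.421, 0.417, -0.569]
wrist_force: [0.7, -1.4, -4.7]
grip_width: 39.7
t 10.32 p [ 550.  -271.9  118. ] az 17.3 F [ 0.7 -1.4 -4.7] w 39.7 q [-0.59  0.44 -0.04  1.09 -0.    0.68] down -1.0
rotvec [ 0.0047 -0.0003 -0.004 ] per row [ 0.005 -0.    -0.004] step mm 5.7
[-0.24, -0.5, -0.13]
```

```bash
python3 -m creep '{"turn":[[0.005,0,-0.004],[0,0,0],[0,0,0]],"delta_pos":[[-0.2,-0.45,-0.1],[0,0,0],[0,0,0]],"gripper":[3.4,3.4,3.4]}'
python3 - <<'E'
from h import *
show();s=get_state();T=wristT(s);TP=pose(s)
p,d=camera('wrist');cv2.imwrite('pics/w9.png',p[:,:,::-1]);np.savez("pics/w9.npz",T=T,d=d,TP=TP)
p,d=camera("scene");cv2.imwrite("pics/s9f.png",p[:,:,::-1]);np.save("pics/s9.npy",d);cv2.imwrite("pics/s9.png",cv2.resize(p[130:280,60:260,::-1],(800,600),interpolation=cv2.INTER_CUBIC))
print(pose(s).round(4))
E
```

```text
time_s: 10.57
eef_pos: [548.0, -269.8, 121.9]
tcp_rot: [-0.569, 0.419, -0.419, 0.57]
wrist_force: [-0.8, -0.7, -6.2]
grip_width: 39.9
t 10.57 p [ 548.  -269.8  121.9] az 17.3 F [-0.8 -0.7 -6.2] w 39.9 q [-0.59  0.43 -0.05  1.09  0.    0.68] down -1.0
[[ 2.972000e-01  5.000000e-04  9.548000e-01  5.480384e+02]
 [-9.548000e-01  3.000000e-04  2.972000e-01 -2.698156e+02]
 [-2.000000e-04 -1.000000e+00  6.000000e-04  1.218599e+02]
 [ 0.000000e+00  0.000000e+00  0.000000e+00  1.000000e+00]]
```

View pics/w9.png

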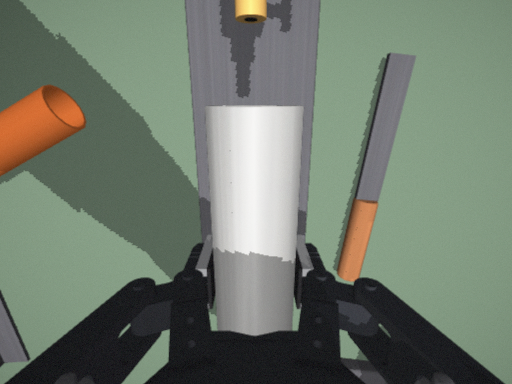

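View pics/s9.png

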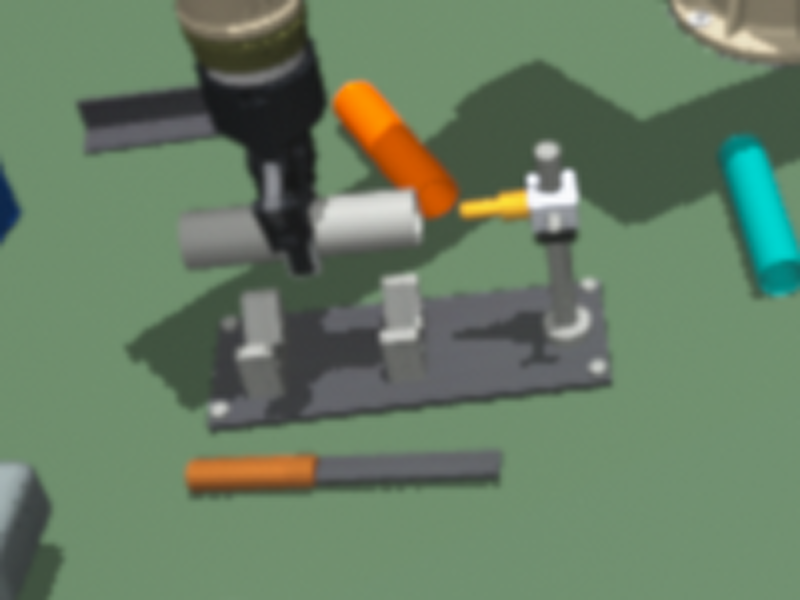

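```bash
python3 - <<'E'
from h import *
f=np.load("pics/w9.npz");C=camera_model("wrist")["T_tool_cam"];W=cloud("wrist",f["d"],C)
p=cv2.imread("pics/w9.png");hsv=cv2.cvtColor(p,cv2.COLOR_BGR2HSV);H,S,V=[hsv[...,i].astype(int) for i in range(3)]
v,u=np.mgrid[:384,:512];x,y,z=[W[...,i] for i in range(3)]  # tool: x away from nozzle, y down, z lateral
n=(S>110)&(H>10)&(H<38)&(u>225)&(u<280)&(v<22)&(y<10)
print("noz",n.sum(),"px u",np.where(n)[1].min(),np.where(n)[1].max(),"v",np.where(n)[0].max(),"y top",np.nanpercentile(y[n],[2,10,25]).round(1),"x max",np.nanpercentile(x[n],[50,98,100]).round(1),"z",np.nanpercentile(z[n],[1,50,99]).round(1))
for r in (2,6,10,14,16): 
    us=np.where(n[r])[0]; print(r,us.min(),us.max(),"zmid",((z[r,us.min()]+z[r,us.max()])/2).round(2),"y ctr",np.nanmedian(y[r,248:255]).round(1),"x",np.nanmedian(x[r,248:255]).round(1))
m=(S<60)&(V>90)&(u>200)&(u<310)&(v>95)&(v<235)&(y<5)
print("pipe near end x",np.nanpercentile(x[m],[0.2,1]).round(1))
for r in (106,108,112,130,150,180,210,230):
    us=np.where(m[r])[0]; print(r,us.min(),us.max(),"zmid",np.round(np.nanmean([z[r,us.min()+2],z[r,us.max()-2]]),2),"y ctr",np.nanmedian(y[r,250:260]).round(1),"x",np.nanmedian(x[r,250:260]).round(1))
E
```

```text
noz 607 px u 235 266 v 21 y top [-31.1 -30.4 -29.8] x max [-113.8 -112.1 -111.9] z [-6.  -0.   5.6]
2 235 264 zmid -0.69 y ctr -29.9 x -115.9
6 235 266 zmid -0.29 y ctr -30.0 x -114.7
10 235 266 zmid -0.34 y ctr -30.1 x -113.4
14 236 266 zmid -0.04 y ctr -29.6 x -112.3
16 236 266 zmid -0.06 y ctr -27.3 x -112.3
pipe near end x [-80.6 -80.5]
106 205 303 zmid 0.97 y ctr -44.1 x -80.5
108 205 303 zmid 1.12 y ctr -44.9 x -79.8
112 205 303 zmid 1.22 y ctr -44.9 x -78.5
130 206 302 zmid 1.13 y ctr -45.0 x -72.3
150 207 301 zmid 1.04 y ctr -44.7 x -65.1
180 209 299 zmid 1.05 y ctr -44.7 x -53.6
210 211 298 zmid 1.38 y ctr -44.5 x -41.2
230 212 297 zmid 1.4 y ctr -44.5 x -32.5
```

Relative to the tool: gap 31.5 mm, height matches (pipe top 14.8 mm above nozzle top, ideal 15), and the pipe is about 1.2 mm off sideways. One small trim, then check.

```bash
python3 -m creep '{"turn":[[0,0,0],[0,0,0],[0,0,0],[0,0,0]],"delta_pos":[[-0.1,0,-0.1],[0,0,0],[0,0,0],[0,0,0]],"gripper":[3.4,3.4,3.4,3.4]}'
python3 - <<'E'
from h import *
show();s=get_state();print(pose(s).round(4).tolist(), s["qvel"].round(4))
p,d=camera('wrist');cv2.imwrite('pics/w10.png',p[:,:,::-1])
C=camera_model("wrist")["T_tool_cam"];W=cloud("wrist",d,C);hsv=cv2.cvtColor(p,cv2.COLOR_RGB2HSV);H,S,V=[hsv[...,i].astype(int) for i in range(3)]
v,u=np.mgrid[:384,:512];x,y,z=[W[...,i] for i in range(3)]
n=(S>110)&(H>10)&(H<38)&(u>225)&(u<280)&(v<25)&(y<10)
m=(S<60)&(V>90)&(u>200)&(u<310)&(v>95)&(v<235)&(y<5)
nr=[(np.where(n[r])[0].min()+np.where(n[r])[0].max())/2 for r in range(3,17)];pr=[(np.where(m[r])[0].min()+np.where(m[r])[0].max())/2 for r in range(108,225,8)]
print("noz u",np.mean(nr),"pipe u",pr[:4],pr[-3:],"gap",np.nanpercentile(x[m],.5)-np.nanpercentile(x[n],99),"ytop noz",np.nanmedian(y[3:13,248:255]),"pipe",np.nanmedian(y[110:150,250:260]))
p,d=camera("top");cv2.imwrite("pics/t10.png",cv2.resize(p[110:270,140:430,::-1],(790,436)))
p,d=camera("scene");cv2.imwrite("pics/s10.png",p[:,:,::-1])
E
```

```text
time_s: 11.0
eef_pos: [545.5, -268.3, 119.7]
tcp_rot: [-0.569, 0.42, -0.418, 0.57]
wrist_force: [-0.1, -0.2, -4.8]
grip_width: 39.8
t 11.0 p [ 545.5 -268.3  119.7] az 17.3 F [-0.1 -0.2 -4.8] w 39.8 q [-0.59  0.43 -0.06  1.08  0.    0.68] down -1.0
[[0.2972, -0.0027, 0.9548, 545.5016], [-0.9548, 0.0025, 0.2972, -268.3021], [-0.0032, -1.0, -0.0018, 119.7368], [0.0, 0.0, 0.0, 1.0]] [-0.0014  0.0045 -0.0038 -0.0029  0.0012  0.0011]
noz u 255.39285714285714 pipe u [np.float64(254.0), np.float64(254.0), np.float64(254.0), np.float64(254.0)] [np.float64(254.5), np.float64(254.5), np.float64(254.5)] gap 29.379455540723015 ytop noz -31.736477812002164 pipe -44.75082901906892
```

View pics/s10.png

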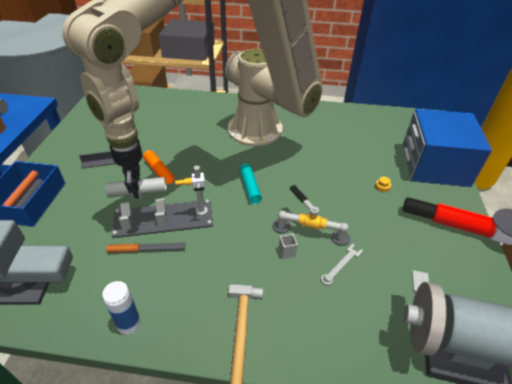

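View pics/t10.png

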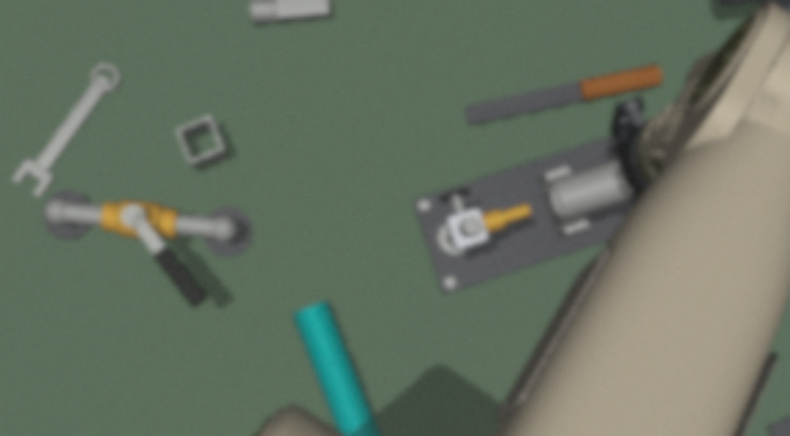

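Lateral is now within 0.6 mm and the gap is 29.4 mm, but the pipe sagged about 2 mm. Raise it slightly and recheck.

```bash
cat > chk.py <<'E'
from h import *
show();s=get_state();print(pose(s)[:3,:3].round(4).tolist())
p,d=camera('wrist')
C=camera_model("wrist")["T_tool_cam"];W=cloud("wrist",d,C);hsv=cv2.cvtColor(p,cv2.COLOR_RGB2HSV);H,S,V=[hsv[...,i].astype(int) for i in range(3)]
v,u=np.mgrid[:384,:512];x,y,z=[W[...,i] for i in range(3)]
n=(S>110)&(H>10)&(H<38)&(u>225)&(u<280)&(v<25)&(y<10)
m=(S<60)&(V>90)&(u>200)&(u<310)&(v>95)&(v<235)&(y<5)
nr=[(np.where(n[r])[0].min()+np.where(n[r])[0].max())/2 for r in range(3,15)];pr=[(np.where(m[r])[0].min()+np.where(m[r])[0].max())/2 for r in range(108,225,8)]
print("noz u",np.mean(nr).round(1),"pipe u",pr[0],pr[-1],"gap",(np.nanpercentile(x[m],.5)-np.nanpercentile(x[n],99)).round(1),"dh (want 15)",(np.nanmedian(y[3:13,248:255])-np.nanmedian(y[110:150,250:260])).round(2))
show()
E
python3 -m creep '{"turn":[[0.002,0,0.002],[0,0,0]],"delta_pos":[[0,-0.3,0],[0,0,0]],"gripper":[3.4,3.4]}'
python3 chk.py
```

```text
time_s: 11.32
eef_pos: [545.8, -268.4, 123.1]
tcp_rot: [-0.568, 0.42, -0.418, 0.571]
wrist_force: [0.1, 0.7, -5.7]
grip_width: 39.8
t 11.32 p [ 545.8 -268.4  123.1] az 17.3 F [ 0.1  0.7 -5.7] w 39.8 q [-0.59  0.43 -0.05  1.09  0.    0.68] down -1.0
[[0.2972, -0.0009, 0.9548], [-0.9548, 0.005, 0.2972], [-0.0051, -1.0, 0.0006]]
noz u 255.0 pipe u 254.0 254.5 gap 29.7 dh (want 15) 16.61
t 11.37 p [ 545.7 -268.4  122.8] az 17.3 F [ 0.2  0.2 -5.5] w 39.8 q [-0.59  0.43 -0.05  1.09  0.    0.68] down -1.0
```

```bash
python3 -m creep '{"turn":[[0,0,-0.005]],"delta_pos":[[0,0.1,0]],"gripper":[3.4]}'
python3 chk.py; python3 chk.py
```

```text
time_s: 11.45
eef_pos: [545.8, -268.7, 122.1]
tcp_rot: [-0.569, 0.419, -0.419, 0.57]
wrist_force: [0.3, -0.8, -5.6]
grip_width: 39.7
t 11.45 p [ 545.8 -268.7  122.1] az 17.3 F [ 0.3 -0.8 -5.6] w 39.7 q [-0.59  0.43 -0.06  1.08  0.    0.68] down -1.0
[[0.297, 0.0007, 0.9549], [-0.9549, -0.0001, 0.297], [0.0003, -1.0, 0.0006]]
noz u 255.0 pipe u 254.0 254.5 gap 29.8 dh (want 15) 14.85
t 11.5 p [ 545.7 -268.4  121.8] az 17.3 F [-0.3  0.1 -4.8] w 39.9 q [-0.59  0.43 -0.06  1.08  0.    0.68] down -1.0
t 11.5 p [ 545.7 -268.4  121.8] az 17.3 F [-0.3  0.1 -4.8] w 39.9 q [-0.59  0.43 -0.06  1.08  0.    0.68] down -1.0
[[0.2972, 0.0006, 0.9548], [-0.9548, -0.0003, 0.2972], [0.0005, -1.0, 0.0005]]
noz u 255.0 pipe u 254.0 254.5 gap 29.5 dh (want 15) 14.62
t 11.55 p [ 545.6 -268.3  121.8] az 17.3 F [ 0.1 -0.3 -4.5] w 39.6 q [-0.59  0.43 -0.06  1.08  0.    0.68] down -1.0
```

Aligned, level and steady. Handing in.

```bash
python3 -c "
from plant import *
print(hand_in())"
```

```text
the job is handed in; nothing more can be done
None
```

The valve is half open, and the pipe is held level in front of the nozzle. I handed the job in at about 11.6 s of the 45 s allowed, and `hand_in` gave no verdict.

- **Valve:** I turned the lever with the fingers and released it. The wrist camera then put it 45.2° from shut. I did not re-measure the angle at the end, but the last overhead picture shows the lever still at half open.
- **Pipe:** I gripped it at mid-length with 80 N, lifted it straight out of the V-blocks and kept holding it.
- **Last checks:**
  - The gap to the nozzle tip is 29.5–29.8 mm.
  - The pipe is about 0.4 mm off the nozzle line sideways and within 0.4 mm in height.
  - The tool is level to less than 0.1°, and the position drifted only about 0.3 mm between the two checks.
- **Nearby things:** In the last pictures the file, spanner, square tube offcut, nozzle and both look-alike pipes appear where they were. I did not measure their positions.

**What disagreed:**
- The fingers read 39.8 mm on the 42 mm pipe.
- The measured weight varied between 4.5 and 6 N.
- After one trim the pipe sat about 2 mm low, and the next correction left it 1.6 mm high. I corrected both before handing in.

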